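Load the spindle of the profile jig

ROBOT

A 6-joint arm with a two-finger parallel gripper is mounted at the origin on the work surface. World frame = base frame: x ahead of the robot, y to its left, z up, the work surface at z = 0. Lengths are in m, angles in rad, forces in N, time in s.
With the tool pointing down it reaches from about 0.325 to 0.775 m from the base axis. Payload 9.3 kg.
Tool frame: the origin (TCP) lies at the very end of the fingers, on their centre line; the grasp point (between the pads) lies 19 mm behind it; z points along the fingers, y is the line along which they close (so a half turn about z gives the same grasp; the last joint's range is limited). The gripper opens to 85 mm and grips with 20 to 120 N. Pads are 22 mm wide; open, the fingers measure 114 mm over their backs; the gripper's body (76 mm by 85 mm) begins 54 mm behind the grasp point. The pads swing forward as they close: fully open they stand 13 mm farther back than shut.
Start: joints at [1.176, 0.259, 0.021, 1.334, 0, 1.418], TCP at [0.132, 0.534, 0.231] pointing down, gripper open.
Joint ranges: [-3.04, 3.04], [-0.91, 1.82], [-1.04, 1.36], [-1.92, 1.95], [-1.52, 1.45], [-3.14, 3.14]. Speed limits (rad/s): [2.22, 2.22, 2.79, 3.14, 3.14, 3.14].

INTERFACE

Orientations are given as a rotation vector (axis times angle).
In Python, from plant import r, cams, spotter gives the robot as it stands.
- The arm moves only by the tool send_rows, never from a script. Its argument "commands" is one flat list of numbers, 4 for each row, row after row: the shift along the tool's x, y, z in units of 50 mm (1.0 is 50 mm), then the turn about the tool's z in rad. In form: [dx, dy, dz, yaw, dx, dy, dz, yaw, ...]. A call has 1 to 10 rows; each row is the pose to reach, as a shift and turn from the pose commanded when the call began, along the tool's axes at that moment; what a row does not reach only later rows make up. A row lasts 1/10 s, in which the tool goes at most 50 mm and 8.59 degrees, less where a joint would pass 70% of its speed; a pose out of reach is approached as far as the arm can. A call with a gripper value outside its range is refused whole. "fingers" is the opening, from -1 (shut) to 1 (fully open), so that 0 is half open, set as the call begins (left out, the last holds). The fingers move at their own pace and stop on an object; the grip force is fixed at half the most. Time passes only in rows, so rows that repeat a pose let the fingers close. It gives the time, the measured TCP pose, the force, the opening and the grip force at its end, in the units of the state.
- r.observe(): the state, without advancing time (a new reading comes with each control period).
- cams.grab_frame(name): name is "scene" or "side" or "wrist"; returns (picture, depth): 420x560x3 uint8, red, green, blue; 420x560 float32, m along the optical axis (not along the pixel's ray), 0 where there is no reading.
- cams.camera_info(name): a dict with "fx", "fy", "cx", "cy" (pixels), "extrinsics" (4x4, takes a point from camera to world coordinates). Camera axes: x right, y up, looking along -z (the intrinsics and any distortion apply to the point x, -y, -z); pixel columns grow to the right and rows downward; lengths in m; the calibration is good to about 2 mm. A picture is of the moment at which its call begins: read the wrist's pose just before it. camera_info takes no time and is no camera call; for the wrist camera it gives the pose at the moment of the call.
- r.finish_job(): hands the job in; it is judged then, once.
Trained networks look in the newest picture that a camera, given by its name, has taken for a name from the list of things; names that differ only in an ending like _2 or _b are one class to them, and where a whole thing is asked for, a point or a joint stands for the part that bears it (a point fixed in the world has none). Each returns a list of dicts, best first, with "score" (0 to 1); they miss things now and then, are a little off and sometimes report something else, mostly with a low value. They report only what shows in the picture. A call takes as long as a camera call. They do not tell look-alikes from the thing itself.
- spotter.spot_in(name, camera): "at" ([column, row] in pixels, amid what is visible of it).
- spotter.cut_out(name, camera): "pixels" (420x560 bool, what is visible of it) and "at" ([column, row] in pixels, amid what is visible of it).
- spotter.spot_point(name, camera): "at" ([column, row] in pixels: a listed point, or the origin of a listed thing).
The state is a dict: "time_s": time; "q": joint angles; "joint_velocities": joint speeds; "joint_efforts": joint torques, N m; "position": TCP position; "orientation": TCP orientation; "force": force on the tool from outside, world axes, zero at the start; "moment": the same for the moment, N m; "gripper_width": finger opening in m; "gripper_force": force on a finger pad.
Only numpy, scipy, OpenCV 4.12 (cv2) and the standard library are available. Lean on these libraries where they do the work, as an engineer would, in place of code of your own. Each camera call takes 0.05 s, during which the arm holds its last target. There are 200 camera calls.

TASK

Load the jig's spindle: slide the long drilled block on first, right up to the stop collar, then the short block up against it, then fit the black end cap, open end first, and press it firmly home against the blocks for a good second so that no gaps are left. Go gently: the collar is only lightly clamped and must stay where it is set, and the spindle must not be strained. Let go of everything and leave the bin, the screwdriver and the hammer alone.

Things in the scene. Friction and masses are not known exactly. Their poses are not given: they have to be found in the camera images.
- jig: Bench jig fixed to the table: base plate 100 (x) x 90 (y) x 12 mm behind a blue post 32 mm wide, 26 mm thick, 112 mm high, from whose face a bare steel spindle, 12 mm in diameter, runs level along the jig's -y. Origin: on the table top, below the point where the spindle leaves the post. Spindle axis 90 mm up, at the jig's x = 0; free tip at y = -123 mm, the last 6 mm taper to 6 mm diameter
- ball (a point): Lowest point of a sprung ball in the spindle's underside, 108 mm from the post. It stands out 2 mm and presses with 4 to 6 N. The blocks' wide bores clear it (carry them with the bore centred or 1 mm low); the cap's bore must be forced over it (about 5 to 12 N at the entry) and then drags with about 4 to 11 N; about 10 N on top of the drag presses it well home
- spindle_tip (a point): Centre of the spindle's free end, 90 mm above the table; axes parallel to the jig's (spindle runs from here along +y to the post)
- collar_face (a point): Centre, on the spindle axis, of the front face of the stop collar: dark steel ring, 29 mm outside diameter, 12 mm long, clamped lightly on the spindle at a setting that differs each time, its front face (looking along -y of the jig) 20 to 30 mm from the post. It slides along the spindle if pushed with more than about 24 N. Axes parallel to the jig's
- long_block: Long aluminium block, 34 x 34 mm square and 44 mm long in its y, with a 17 mm round bore right through along its y axis, in the middle. Origin at the block's centre. It lies on the table with the bore level, 17 mm up; either end may go first. About 110 g
- short_block: Short aluminium block, same 34 x 34 mm section and 17 mm bore along its y, but only 26 mm long. Origin at its centre; lies on the table with the bore level, 17 mm up. About 65 g
- cap: Black plastic end cap: 30 x 30 mm square, 42 mm long in its y, with a blind bore 13.5 mm in diameter and 36 mm deep, open at its +y end; the closed -y end carries a small round boss, 22 mm across and 4 mm long. Origin at the centre of the square body; lies on the table, bore level and 15 mm up, open end to the jig's side. About 40 g
- cap_mouth (a point): Centre of the cap's open end, 21 mm from the cap's origin along the cap's +y; axes as the cap's
- bin: Bystander: open blue plastic bin, 100 x 200 x 60 mm, origin under its centre; leave alone
- screwdriver: Bystander: screwdriver lying on the table; leave alone
- hammer: Bystander: hammer lying on the table; leave alone
Things that resemble listed ones, but are neither listed nor needed, are in the scene too. What is shaped like the short_block but pink is not meant. Leave any purple look-alike of the long_block alone.

How it is judged:
By the outcome, as a careful person would: the job done as asked, in the order asked, and still so for the second after the job is handed in, with the robot touching nothing.
It also fails if it takes over 72 s, if anything falls off the work surface, if the arm or the gripper's body presses on something with over 40 N, if the wrist force passes 120 N, or if a joint passes its speed limit or range.

## Working session

There is one attempt and no reset: what is moved stays moved. The work goes in short steps, Python scripts to look and compute and a tool call to move; the robot and the scene stay as the last step left them, time stands still between calls to the robot, and variables do not carry over. Pictures are saved under pics/ and viewed, at most 13 in all, crops included, and the job is handed in when it is done.

Besides the shell and the picture viewer there is one more tool, called after ">>>" as name(argument=value, ...) on one line, values as JSON. send_rows: Moves the arm, as the interface text tells. Its arguments: {"type":"object","properties":{"commands":{"type":"array"},"fingers":{"type":"number"}},"required":["commands"]}

```bash
ls; mkdir -p pics
python3 - <<'E'
from plant import r,cams,spotter
import cv2
s=r.observe();print({k:s[k] for k in('time_s','position','orientation','force','gripper_width')})
for n in('scene','side'):
    p,d=cams.grab_frame(n);cv2.imwrite(f'pics/{n}0.png',p[:,:,::-1])
    i=cams.camera_info(n);print(n,i)
E
```

```text
pics
{'time_s': 0.0, 'position': array([0.13160794, 0.53371844, 0.23066185]), 'orientation': array([-3.78914205e-01, -3.11828925e+00,  2.05932897e-03]), 'force': array([-0.76577679, -0.77833607, -0.18293856]), 'gripper_width': 0.08544882952187796}
scene {'fx': 474.2424229614684, 'fy': 474.2424229614684, 'cx': 279.6664663342644, 'cy': 211.1693280005363, 'extrinsics': array([[ 0.78427979, -0.35514552,  0.50870116,  1.3102861 ],
       [ 0.62009935,  0.47456112, -0.62471477, -0.91703892],
       [-0.01954514,  0.80539643,  0.5924142 ,  0.91055636],
       [ 0.        ,  0.        ,  0.        ,  1.        ]])}
side {'fx': 414.95789108346673, 'fy': 414.95789108346673, 'cx': 284.1688634118945, 'cy': 206.89795855286857, 'extrinsics': array([[ 0.81082205,  0.40735248, -0.42027558,  0.1050261 ],
       [-0.58494149,  0.53910416, -0.60597868, -0.73876723],
       [-0.0202746 ,  0.7371775 ,  0.6753949 ,  0.85923628],
       [ 0.        ,  0.        ,  0.        ,  1.        ]])}
```

View pics/scene0.png

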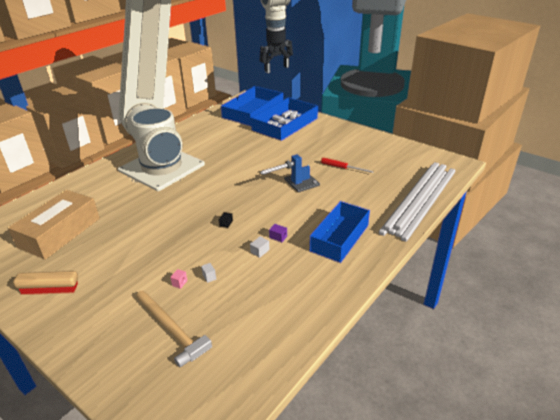

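View pics/side0.png

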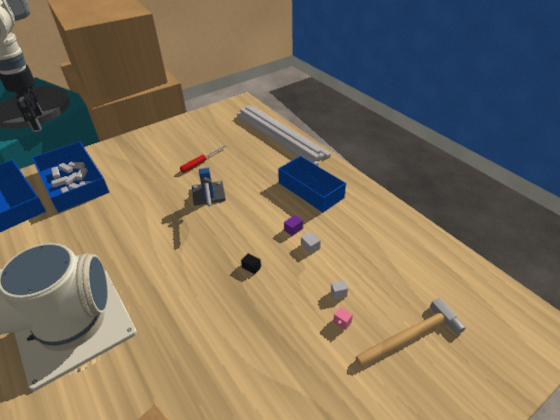

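Scene view: cap at (226,220), grey long block at (260,246) and its purple look-alike at (278,232). The grey short block is at (208,272), its pink look-alike at (179,278), and the jig at (300,175). In the side view they are at: cap (251,264), long (310,243), purple (293,225), short (339,289), pink (343,319), jig (207,190). The grey ones are the ones meant. I'll get rough positions now, then refine them with the wrist camera.

```bash
cat > h.py <<'E'
import numpy as np,cv2
from plant import r,cams,spotter
from scipy.spatial.transform import Rotation as R
def info(n):
    i=cams.camera_info(n);return i['fx'],i['fy'],i['cx'],i['cy'],np.array(i['extrinsics'])
def cloud(n,d,I=None):
    fx,fy,cx,cy,E=I or info(n)
    v,u=np.mgrid[:d.shape[0],:d.shape[1]]
    P=np.stack([(u-cx)/fx*d,-(v-cy)/fy*d,-d],-1)
    return P@E[:3,:3].T+E[:3,3]
def proj(n,X,I=None):
    fx,fy,cx,cy,E=I or info(n)
    c=(np.atleast_2d(X)-E[:3,3])@E[:3,:3]
    return np.stack([cx+fx*c[:,0]/-c[:,2],cy-fy*c[:,1]/-c[:,2]],-1)
E
python3 - <<'E'
from h import *
ks={'scene':dict(cap=(226,220),long=(260,246),short=(208,272),purple=(278,232),pink=(179,278),jig=(300,175)),
'side':dict(cap=(251,264),long=(310,243),short=(339,289),purple=(293,225),pink=(343,319),jig=(207,190))}
for n in ks:
    p,d=cams.grab_frame(n);P=cloud(n,d);np.save(n+'_P.npy',P);np.save(n+'_p.npy',p)
    for k,(u,v) in ks[n].items():
        w=35 if k=='jig' else 12
        q=P[v-w:v+w,u-w:u+w].reshape(-1,3);t=q[(q[:,2]>.012)&(q[:,2]<.2)]
        print(n,k,len(t),np.median(t,0).round(3),t.min(0).round(3),t.max(0).round(3),'table z',np.median(q[q[:,2]<.006][:,2]).round(4))
    for k in('spindle_tip','collar_face','cap_mouth','ball','jig','long_block','short_block','cap'):
        for o in spotter.spot_point(k,n)[:3]:
            u,v=np.round(o['at']).astype(int);print(k,o['at'],round(o['score'],2),P[v,u].round(3))
E
```

```text
scene cap 148 [ 0.439 -0.116  0.027] [ 0.414 -0.139  0.012] [ 0.457 -0.084  0.034] table z -0.0013
scene long 217 [ 0.61  -0.15   0.031] [ 0.584 -0.171  0.012] [ 0.624 -0.083  0.039] table z -0.0007
scene short 155 [ 0.569 -0.315  0.032] [ 0.54  -0.331  0.012] [ 0.584 -0.293  0.038] table z -0.0008
scene purple 206 [ 0.612 -0.073  0.032] [ 0.584 -0.135  0.012] [ 0.632 -0.045  0.037] table z -0.0007
scene pink 167 [ 0.519 -0.382  0.031] [ 0.499 -0.398  0.012] [ 0.534 -0.358  0.037] table z -0.0006
scene jig 651 [0.485 0.196 0.057] [0.428 0.087 0.012] [0.704 0.389 0.114] table z -0.0016
collar_face [286.4, 162.8] 0.48 [0.458 0.169 0.096]
cap_mouth [221.3, 219.7] 0.61 [ 0.436 -0.13   0.028]
cap_mouth [223.9, 217.6] 0.56 [ 0.437 -0.118  0.028]
ball [263.7, 172.6] 0.96 [0.431 0.086 0.087]
jig [292.1, 183.3] 0.63 [0.469 0.188 0.011]
long_block [260.4, 244.8] 0.73 [ 0.612 -0.152  0.032]
long_block [279.0, 233.1] 0.64 [ 0.622 -0.077  0.032]
short_block [207.0, 270.6] 0.72 [ 0.569 -0.321  0.034]
short_block [180.2, 280.0] 0.49 [ 0.53  -0.383  0.025]
short_block [261.8, 171.5] 0.28 [0.428 0.08
[... 510 characters left out ...]
876 [0.473 0.206 0.023] [0.419 0.078 0.012] [0.574 0.402 0.119] table z 0.0015
spindle_tip [209.2, 207.0] 0.71 [ 0.455  0.172 -0.   ]
spindle_tip [311.4, 191.5] 0.2 [ 0.712 -0.007  0.049]
collar_face [208.5, 185.4] 0.62 [0.459 0.157 0.095]
cap_mouth [246.4, 260.1] 0.78 [ 0.422 -0.101  0.031]
ball [206.7, 204.2] 0.75 [0.419 0.089 0.091]
jig [210.0, 200.6] 0.97 [0.43  0.091 0.095]
long_block [309.7, 243.3] 0.75 [ 0.591 -0.156  0.033]
long_block [294.9, 225.6] 0.5 [ 0.596 -0.082  0.035]
short_block [338.7, 319.0] 0.82 [ 0.501 -0.375  0.026]
short_block [341.3, 289.5] 0.66 [ 0.556 -0.32   0.031]
short_block [241.8, 264.6] 0.41 [ 0.413 -0.093  0.009]
cap [251.8, 266.9] 0.58 [ 0.424 -0.126  0.025]
```

```bash
cat >> h.py <<'E'
def state():
    s=r.observe();return s,np.array(s['position']),R.from_rotvec(s['orientation']).as_matrix()
def wrap(a): return (a+np.pi/2)%np.pi-np.pi/2
def go(X,ang=None):
    "row numbers to bring TCP to X (world), tool x axis to heading ang (mod 180 deg)"
    s,p,M=state();sh=M.T@(np.array(X)-p)/.05
    y=0 if ang is None else wrap(np.arctan2(M[1,0],M[0,0])-ang) # tool z down: +yaw turns heading negative
    print('pos',p.round(4),'head',np.degrees(np.arctan2(M[1,0],M[0,0])).round(2),'q6',round(s['q'][5],2),'F',np.round(s['force'],2),'t',round(s['time_s'],2))
    print('row',sh.round(3),round(float(y),3))
E
python3 - <<'E'
from h import *
s,p,M=state();print(M.round(3))
E=info('wrist');print(E[:4]);E=E[4];print((M.T@E[:3,:3]).round(3),(M.T@(E[:3,3]-p)).round(4))
# jig spindle from the clouds: points high up
for n in('scene','side'):
    P=np.load(n+'_P.npy').reshape(-1,3)
    c=P[(abs(P[:,0]-.45)<.1)&(P[:,1]>.05)&(P[:,1]<.25)&(P[:,2]>.086)&(P[:,2]<.1)]
    sp=c[(c[:,1]<.14)];m=sp.mean(0);v=np.linalg.svd(sp-m)[2][0];print(n,len(sp),m.round(4),v.round(3),np.degrees(np.arctan2(v[1],v[0])),sp.min(0).round(3))
    t=P[(abs(P[:,0]-.48)<.06)&(abs(P[:,1]-.19)<.06)&(P[:,2]>.105)&(P[:,2]<.118)];print('posttop',len(t),t.mean(0).round(4))
go([.45,.10,.30],np.radians(70))
E
```

```text
[[-0.971  0.239 -0.   ]
 [ 0.239  0.971  0.   ]
 [ 0.    -0.    -1.   ]]
(290.03694925675427, 290.03694925675427, 281.8588778947315, 207.30469458377732)
[[ 0.     0.947  0.322]
 [ 1.    -0.001  0.001]
 [ 0.001  0.322 -0.947]] [ 0.0828  0.0007 -0.1422]
scene 64 [0.4371 0.1076 0.0913] [-0.397 -0.918  0.011] -113.38616678439074 [0.418 0.077 0.086]
posttop 51 [0.4752 0.1991 0.1096]
side 68 [0.4327 0.1066 0.0958] [-0.4   -0.915 -0.052] -113.63365103974115 [0.419 0.078 0.089]
posttop 87 [0.4717 0.1996 0.1113]
pos [0.1317 0.534  0.2313] head 166.15 q6 1.42 F [ 0.52  1.05 -0.13] t 1.0
row [-8.259 -6.903 -1.375] -1.463
```

Run:
```python
from h import *
go([.44,.115,.21],np.radians(66.5))
```

```text
pos [0.1317 0.534  0.2313] head 166.15 q6 1.42 F [ 0.52  1.05 -0.13] t 1.0
row [-7.993 -6.66   0.425] -1.402
```

>>> send_rows(commands=[-8,-6.66,0.42,1.74,-8,-6.66,0.42,1.74,-8,-6.66,0.42,1.74,-8,-6.66,0.42,1.74,-8,-6.66,0.42,1.74,-8,-6.66,0.42,1.74,-8,-6.66,0.42,1.74,-8,-6.66,0.42,1.74,-8,-6.66,0.42,1.74,-8,-6.66,0.42,1.74], fingers=1)

```text
time_s: 2.0
position: [0.4288, 0.1298, 0.2113]
orientation: [2.409, 2.016, 0.001]
force: [0.4, 0.4, -0.0]
gripper_width: 0.0856
gripper_force: 0.0
```

Run:
```python
from h import *
go([.44,.115,.21],np.radians(66.5))
```

```text
pos [0.4288 0.1298 0.2113] head 79.84 q6 1.85 F [ 0.41  0.39 -0.04] t 2.0
row [-0.251  0.272  0.027] 0.233
```

>>> send_rows(commands=[-0.25,0.27,0.03,0.233,-0.25,0.27,0.03,0.233,-0.25,0.27,0.03,0.233,-0.25,0.27,0.03,0.233])

```text
time_s: 2.4
position: [0.439, 0.1172, 0.2097]
orientation: [-2.62, -1.734, -0.0]
force: [-1.0, -0.2, -0.3]
gripper_width: 0.0852
gripper_force: 0.0
```

Run:
```python
from h import *
go([.44,.115,.21],np.radians(66.5))
I=info('wrist');p,d=cams.grab_frame('wrist');P=cloud('wrist',d,I)
np.savez('w1.npz',p=p,d=d,P=P);cv2.imwrite('pics/w1.png',p[:,:,::-1])
for k in('spindle_tip','collar_face','ball'):
    for o in spotter.spot_point(k,'wrist')[:2]:
        u,v=np.round(o['at']).astype(int);print(k,o['at'],round(o['score'],2),P[v,u].round(4))
```

```text
pos [0.439  0.1172 0.2097] head 67.01 q6 2.05 F [-1.   -0.2  -0.32] t 2.4
row [-0.032  0.036 -0.007] 0.009
spindle_tip [277.8, 242.2] 0.81 [0.4012 0.041  0.0011]
collar_face [276.8, 139.0] 0.86 [0.4585 0.1734 0.103 ]
ball [280.2, 223.7] 0.59 [0.4296 0.0993 0.0966]
ball [328.8, 315.1] 0.43 [ 0.4247 -0.0895  0.0093]
```

View pics/w1.png

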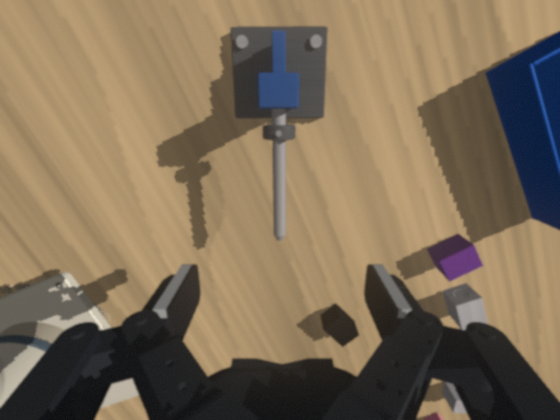

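View from above the jig: spindle from post (278,108) to tip (280,238), collar front at about (279,139). The cap is at (340,325), purple (456,257), long block (467,305), short block (455,392).

```bash
cat >> h.py <<'E'
def ray(uv,z,I):
    "pixels -> world points on plane z"
    fx,fy,cx,cy,E=I;uv=np.atleast_2d(uv)
    d=np.stack([(uv[:,0]-cx)/fx,-(uv[:,1]-cy)/fy,-np.ones(len(uv))],-1)@E[:3,:3].T
    return E[:3,3]+d*((z-E[2,3])/d[:,2])[:,None]
E
python3 - <<'E'
from h import *
f=np.load('w1.npz');P=f['P'];p=f['p'];I=info('wrist')
m=(P[...,2]>.075)&(P[...,2]<.115);m[:, :250]=0;m[:,310:]=0;m[250:]=0
L=[]
for v in range(80,245,3):
    u=np.where(m[v])[0]
    if len(u): print(v,u.min(),u.max(),P[v,u,2].mean().round(4),end=' | ');
    if len(u) and 148<v<230: L.append(((u.min()+u.max())/2,v))
print()
g=cv2.cvtColor(p,cv2.COLOR_RGB2GRAY).astype(float)
# subpixel from gradient edges on spindle rows
C=[]
for v in range(150,230):
    G=np.diff(g[v,262:298]);print(v,g[v,266:294].astype(int)) if v in(150,190,225) else 0
X=ray(L,.09,I);mm=X.mean(0);v=np.linalg.svd(X-mm)[2][0];v*=np.sign(v[1]);print('line',mm.round(4),'head',np.degrees(np.arctan2(v[1],v[0])))
print('col 279', g[100:150:1,279].astype(int)); print(g[228:250,280].astype(int))
print('rays',ray([(279,139),(279,125),(278,108),(280,238)],.09,I).round(4))
E
```

```text
80 257 298 0.1116 | 83 257 298 0.1114 | 86 257 298 0.1117 | 89 257 298 0.1117 | 92 257 298 0.1114 | 95 257 298 0.1115 | 98 258 298 0.1115 | 101 258 297 0.1117 | 104 258 297 0.1118 | 107 258 297 0.1111 | 110 271 284 0.094 | 113 271 284 0.0943 | 116 272 284 0.0945 | 119 272 284 0.0948 | 122 272 284 0.0947 | 125 263 294 0.0948 | 128 262 294 0.1008 | 131 262 294 0.1014 | 134 262 294 0.1015 | 137 262 294 0.1009 | 140 272 284 0.101 | 143 272 284 0.0946 | 146 272 284 0.0944 | 149 272 284 0.0947 | 152 272 284 0.0949 | 155 272 284 0.0947 | 158 272 284 0.0947 | 161 272 284 0.0946 | 164 272 284 0.0945 | 167 272 284 0.0944 | 170 272 284 0.0943 | 173 272 284 0.0945 | 176 272 284 0.0944 | 179 272 284 0.0946 | 182 273 284 0.0944 | 185 273 284 0.0948 | 188 273 284 0.0951 | 191 273 284 0.0945 | 194 273 284 0.0947 | 197 273 284 0.0947 | 200 273 284 0.0944 | 203 273 284 0.0946 | 206 273 284 0.0947 | 209 273 284 0.0948 | 212 273 284 0.0947 | 215 273 284 0.0946 | 218 273 284 0.0946 | 221 273 284 0.0945 | 224 273 284 0.0947 | 227 273 284 0.0949 | 230 273 284 0.0945 | 233 273 284 0.0944 | 236 274 283 0.0942 | 239 276 282 0.0931 | 
150 [146 143 142 143 141 132 111  90  86  94 108 117 129 137 147 153 159 160
 157 152 148 149 149 149 147 147 148 147]
190 [147 150 152 153 152 147 130 108  90  92 102 115 125 136 145 152 158 161
 157 150 143 143 144 145 149 152 155 156]
225 [140 137 136 139 139 140 132 116  98  92  99 110 123 133 143 151 156 161
 159 154 151 150 151 150 150 150 149 149]
line [0.441  0.1306 0.09  ] head 67.26761242127753
col 279 [ 75  74  76  74  75  72  69  64  67  74  76  78  77  78  83  99 121 135
 140 139 139 139 138 136 126 102  90  83  83  91 106 123 129 130 128 121
 109  92  84  79  76  80  84  94 114 131 137 140 137 138]
[143 143 143 142 143 142 140 138 131 123 122 125 132 139 141 141 140 139
 138 137 137 137]
rays [[0.4594 0.172  0.09  ]
 [0.4641 0.183  0.09  ]
 [0.4688 0.1962 0.09  ]
 [0.4226 0.0835 0.09  ]]
```

Run:
```python
from h import *
I=info('wrist')
h=np.radians(67.27);a=np.array([np.cos(h),np.sin(h),0]);n=np.array([-a[1],a[0],0])
o=np.array([.441,.1306,.09])
for nm,uv,z in(('tip',(279,240.5),.092),('tipedge6',(279,236),.0955),('colfront',(278,140.5),.1035),('colback',(278,124.5),.1045),('post',(278,108.5),.112)):
    X=ray(uv,z,I)[0];print(nm,X.round(4),'along',((X-o)@a).round(4),'lat',((X-o)@n).round(4))
X=ray([(257,95),(298.5,95),(262,132),(294.5,132)],.112,I);print('post lat',((X[:2]-o)@n).round(4))
X=ray([(261.5,132),(294.5,132)],.09,I);print('col lat',((X-o)@n).round(4))
# rough block orientations from this picture: mask by height
f=np.load('w1.npz');P=f['P']
for nm,(u,v),w,zt in(('cap',(340,325),32,.03),('purple',(456,257),35,.034),('long',(467,305),28,.034)):
    q=P[v-w:v+w,u-w:u+w].reshape(-1,3);t=q[abs(q[:,2]-zt)<.005]
    rct=cv2.minAreaRect((t[:,:2]*1000).astype(np.float32));print(nm,len(t),rct)
# next view over long block
go([.59,-.17,.16],np.radians(67))
```

```text
tip [0.421  0.0822 0.092 ] along -0.0523 lat -0.0003
tipedge6 [0.4236 0.0881 0.0955] along -0.0459 lat -0.0003
colfront [0.4588 0.1724 0.1035] along 0.0454 lat -0.0003
colback [0.4639 0.1843 0.1045] along 0.0584 lat -0.0004
post [0.4689 0.1957 0.112 ] along 0.0708 lat -0.0006
post lat [ 0.0155 -0.0165]
col lat [ 0.0143 -0.0146]
cap 618 ((432.2563171386719, -105.2383041381836), (30.684131622314453, 43.556915283203125), 20.639488220214844)
purple 966 ((604.8564453125, -59.52363204956055), (44.42714309692383, 35.713626861572266), 8.113457679748535)
long 758 ((602.1279296875, -118.03071594238281), (35.262916564941406, 91.45455932617188), 0.017851242795586586)
pos [0.4389 0.1176 0.2098] head 66.99 q6 2.05 F [-0.12 -0.17  0.24] t 2.6
row [-4.112  5.031  0.996] -0.0
```

Run:
```python
from h import *
go([.58,-.245,.17],np.radians(75))
```

```text
pos [0.4389 0.1176 0.2098] head 66.99 q6 2.05 F [-0.12 -0.17  0.24] t 2.6
row [-5.571  5.433  0.796] -0.14
```

>>> send_rows(commands=[-5.57,5.43,0.8,-0.14,-5.57,5.43,0.8,-0.14,-5.57,5.43,0.8,-0.14,-5.57,5.43,0.8,-0.14,-5.57,5.43,0.8,-0.14,-5.57,5.43,0.8,-0.14,-5.57,5.43,0.8,-0.14,-5.57,5.43,0.8,-0.14,-5.57,5.43,0.8,-0.14,-5.57,5.43,0.8,-0.14])

```text
time_s: 3.6
position: [0.5792, -0.2461, 0.1687]
orientation: [-2.494, -1.908, 0.001]
force: [-0.1, 1.4, 0.3]
gripper_width: 0.0851
gripper_force: 0.0
```

Run:
```python
from h import *
go([.58,-.245,.17],np.radians(75))
I=info('wrist');p,d=cams.grab_frame('wrist');P=cloud('wrist',d,I)
np.savez('w2.npz',p=p,d=d,P=P);cv2.imwrite('pics/w2.png',p[:,:,::-1])
import pickle;pickle.dump(I,open('I2.pkl','wb'))
m=((P[...,2]>.012)&(P[...,2]<.045)).astype(np.uint8)
n,l,st,c=cv2.connectedComponentsWithStats(m)
for i in range(1,n):
    if st[i,4]>150:
        q=P[(l==i)];t=q[q[:,2]>.027];print(c[i].round(),st[i],q[:,2].max(),p[l==i].mean(0).round(),cv2.minAreaRect((t[:,:2]*1000).astype(np.float32)) if len(t)>20 else '')
```

```text
pos [ 0.5792 -0.2461  0.1687] head 74.85 q6 1.3 F [-0.1   1.41  0.26] t 3.6
row [ 0.026  0.009 -0.026] -0.003
[248.   5.] [234   0  36  15 294] 0.035621126444323914 [70. 48. 72.] ((593.1171264648438, -78.62031555175781), (5.408586025238037, 16.8189754486084), 80.8158187866211)
[276.  80.] [ 251   49   50   63 2104] 0.03620973028598751 [156. 149. 146.] ((602.1041259765625, -141.86265563964844), (44.33603286743164, 34.011634826660156), 89.0517578125)
[90. 93.] [  56   61   67   62 2360] 0.03214714065170943 [46. 40. 33.] ((432.49859619140625, -105.5467758178711), (31.11688232421875, 42.80813217163086), 20.799541473388672)
[280. 251.] [263 234  35  34 891] 0.03554608719383007 [142. 136. 131.] ((560.8631591796875, -307.12811279296875), (26.83336639404297, 33.95896911621094), 67.32357788085938)
[256. 308.] [239 287  35  41 900] 0.035608039313374085 [164.  98. 109.] ((514.2986450195312, -372.9207763671875), (27.13201904296875, 35.33563232421875), 16.109180450439453)
[333. 359.] [ 261  349  114   22 1012] 0.026929153113079973 [130. 104.  74.]
```

View pics/w2.png

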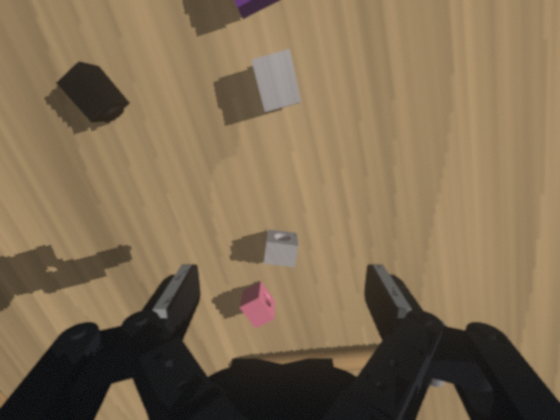

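Candidates: grey block (276,80) is the long one (44 mm); purple (248,5) is its look-alike. Grey block (280,251) is the short one (27 mm); pink (256,308) is its look-alike. The grey ones fit. The cap is at (90,93) with its boss toward the lower right. I'll confirm this in one crop.

Run:
```python
from h import *
p=np.load('w2.npz')['p'];a=p[30:340,50:330,::-1]
cv2.imwrite('pics/crop.png',cv2.resize(a,None,fx=1.9,fy=1.9,interpolation=cv2.INTER_CUBIC))
go([.602,-.142,.06],np.radians(89.05));go([.602,-.142,.005],np.radians(89.05))
```

```text
pos [ 0.5791 -0.2452  0.1693] head 74.91 q6 1.3 F [-1.03  1.03  0.89] t 3.65
row [ 2.111 -0.094  2.187] -0.247
pos [ 0.5791 -0.2452  0.1693] head 74.91 q6 1.3 F [-1.03  1.03  0.89] t 3.65
row [ 2.11  -0.093  3.287] -0.247
```

View pics/crop.png

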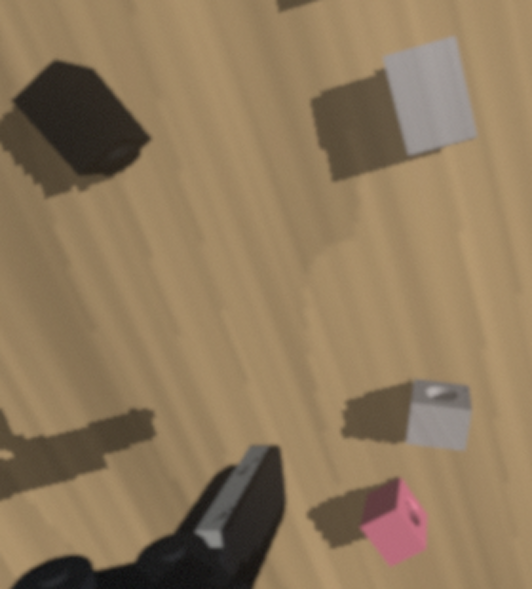

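The crop confirms it: the grey long block (bare aluminium), the grey short block with its bore facing up in the picture, pink below it, and the cap with its boss at the lower right. Picking up the long block.

>>> send_rows(commands=[2.11,-0.09,1.6,-0.247,2.11,-0.09,1.6,-0.247,2.11,-0.09,1.6,-0.247,2.11,-0.09,1.6,-0.247,2.11,-0.09,2.2,-0.247,2.11,-0.09,2.8,-0.247,2.11,-0.09,3.1,-0.247,2.11,-0.09,3.3,-0.247,2.11,-0.09,3.3,-0.247])

```text
time_s: 4.55
position: [0.6021, -0.1423, 0.0045]
orientation: [-2.239, -2.203, 0.001]
force: [-0.1, -0.2, 0.2]
gripper_width: 0.0851
gripper_force: 0.0
```

Run:
```python
from h import *
go([.602,-.142,.004],np.radians(89.05))
```

```text
pos [ 0.6021 -0.1423  0.0045] head 89.06 q6 1.22 F [-0.07 -0.24  0.16] t 4.55
row [ 0.006 -0.002  0.01 ] 0.0
```

Close on it, then look at where it sits.

>>> send_rows(commands=[0,0,0,0,0,0,0,0,0,0,0,0,0,0,0,0,0,0,0,0,0,0,0,0,0,0,0,0,0,0,0,0], fingers=-1)

```text
time_s: 5.35
position: [0.603, -0.1429, 0.0056]
orientation: [2.239, 2.201, 0.001]
force: [-0.5, -0.2, 6.1]
gripper_width: 0.0332
gripper_force: 60.5
```

Run:
```python
from h import *
go([.602,-.142,.004],np.radians(89.05))
# goal poses relative to the spindle
h=np.radians(67.27);a=np.array([np.cos(h),np.sin(h),0]);n=np.array([-a[1],a[0],0]);o=np.array([.441,.1306,.0])-.0003*n
tip=o-.0523*a;print('tip',tip.round(4))
go(tip-a*.07+[0,0,.17],h)
I=info('wrist');p,d=cams.grab_frame('wrist');cv2.imwrite('pics/w3.png',p[:,:,::-1]);np.savez('w3.npz',p=p,P=cloud('wrist',d,I))
```

```text
pos [ 0.603  -0.1429  0.0056] head 89.02 q6 1.22 F [-0.48 -0.19  6.11] t 5.35
row [ 0.018 -0.02   0.032] -0.0
tip [0.4211 0.0822 0.    ]
pos [ 0.603  -0.1429  0.0056] head 89.02 q6 1.22 F [-0.48 -0.19  6.11] t 5.35
row [ 3.138 -4.229 -3.296] 0.38
```

>>> send_rows(commands=[0,0,-0.4,0,0,0,-1.2,0,0,0,-2,0,3.14,-4.23,-3.3,0.38,3.14,-4.23,-3.3,0.38,3.14,-4.23,-3.3,0.38,3.14,-4.23,-3.3,0.38,3.14,-4.23,-3.3,0.38,3.14,-4.23,-3.3,0.38,3.14,-4.23,-3.3,0.38])

```text
time_s: 6.4
position: [0.3917, 0.0193, 0.1708]
orientation: [2.613, 1.742, 0.002]
force: [0.7, 0.4, -1.6]
gripper_width: 0.0332
gripper_force: 60.2
```

```bash
cat >> h.py <<'E'
h=np.radians(67.27);a=np.array([np.cos(h),np.sin(h),0]);n=np.array([-a[1],a[0],0]);o=np.array([.441,.1306,.0])-.0003*n
tip=o-.0523*a
def jigpos():
    s,p,M=state();F=np.array(s['force']);q=p-tip
    print('along(from tip)',(q@a*1000).round(2),'lat',(q@n*1000).round(2),'z',(p[2]*1000).round(2),'F along',(F@a).round(2),'lat',(F@n).round(2),'z',F[2].round(2),'w',s['gripper_width'].round(4),'t',round(s['time_s'],2))
E
python3 - <<'E'
from h import *
jigpos();go(tip-a*.055+[0,0,.0778],h)
E
```

```text
Traceback (most recent call last):
  File "h.py", line 33, in jigpos
    print('along(from tip)',(q@a*1000).round(2),'lat',(q@n*1000).round(2),'z',(p[2]*1000).round(2),'F along',(F@a).round(2),'lat',(F@n).round(2),'z',F[2].round(2),'w',s['gripper_width'].round(4),'t',round(s['time_s'],2))
                                                                                                                                                                       ^^^^^^^^^^^^^^^^^^^^^^^^
AttributeError: 'float' object has no attribute 'round'
```

```bash
sed -i "s/s\['gripper_width'\].round(4)/round(s['gripper_width'],4)/" h.py
python3 - <<'E'
from h import *
jigpos();go(tip-a*.055+[0,0,.0778],h)
E
```

```text
along(from tip) -69.41 lat 2.77 z 170.81 F along 0.63 lat -0.53 z -1.62 w 0.0332 t 6.4
pos [0.3917 0.0193 0.1708] head 67.37 q6 1.8 F [ 0.73  0.37 -1.62] t 6.4
row [0.287 0.053 1.86 ] 0.002
```

>>> send_rows(commands=[0.29,0.053,0.6,0.002,0.29,0.053,1.2,0.002,0.29,0.053,1.6,0.002,0.29,0.053,1.86,0.002,0.29,0.053,1.86,0.002,0.29,0.053,1.86,0.002])

```text
time_s: 7.0
position: [0.4022, 0.0299, 0.0767]
orientation: [-2.618, -1.736, 0.0]
force: [0.3, 0.6, -0.1]
gripper_width: 0.0329
gripper_force: 60.2
```

Run:
```python
from h import *
jigpos();go(tip-a*.055+[0,0,.0778],h)
I=info('wrist');p,d=cams.grab_frame('wrist');P=cloud('wrist',d,I);jigpos();cv2.imwrite('pics/w4.png',p[:,:,::-1]);np.savez('w4.npz',p=p,P=P)
import pickle;pickle.dump(I,open('I4.pkl','wb'))
m=(P[...,2]>.08)&(P[...,2]<.13)
for v in range(60,260,10):
    u=np.where(m[v,200:360])[0]+200
    if len(u):print(v,u.min(),u.max(),P[v,u,2].mean().round(4),end='|')
```

```text
along(from tip) -55.56 lat -2.86 z 76.71 F along 0.62 lat -0.02 z -0.14 w 0.0329 t 7.0
pos [0.4022 0.0299 0.0767] head 67.12 q6 1.84 F [ 0.26  0.57 -0.14] t 7.0
row [ 0.011 -0.057 -0.022] -0.003
along(from tip) -55.48 lat -3.06 z 77.1 F along 0.05 lat -0.13 z -0.76 w 0.0334 t 7.05
60 260 289 0.0944|70 260 289 0.0942|80 260 289 0.0944|90 261 289 0.0943|100 261 289 0.0943|110 261 289 0.0943|120 261 288 0.0944|130 262 288 0.0948|140 262 288 0.0943|150 262 288 0.0946|160 262 288 0.0943|170 267 284 0.0932|240 247 316 0.0871|250 245 319 0.1006|
```

View pics/w4.png

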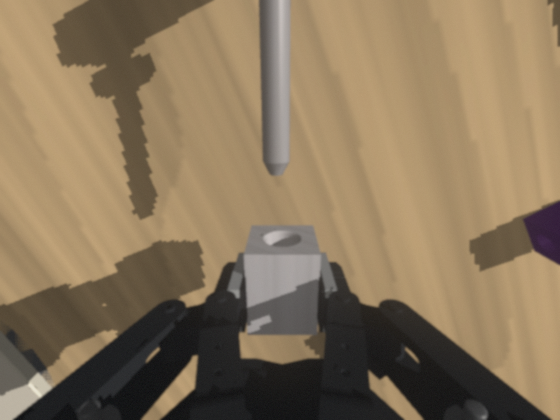

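The tip is at (276,172), the held block's bore at (283,240), and the fingers grip it squarely. I'll refine the offset from this near view.

Run:
```python
from h import *
import pickle
I=pickle.load(open('I4.pkl','rb'));f=np.load('w4.npz');P=f['P'];p=f['p'];g=cv2.cvtColor(p,cv2.COLOR_RGB2GRAY).astype(int)
m=(P[...,2]>.08)&(P[...,2]<.13)
L=[]
for v in range(5,160):
    u=np.where(m[v,230:330])[0]+230;L.append(((u.min()+u.max())/2,v))
X=ray(L,.09,I);c=X.mean(0);v=np.linalg.svd(X-c)[2][0];v*=np.sign(v[1])
print('head',np.degrees(np.arctan2(v[1],v[0])),'lat at tip',(c+v*((tip-c)@v)-tip)@n*1000, 'lat far',(X[0]-tip)@n*1000,'s',(X[0]-tip)@a)
print(g[100,254:296])
e=[int(np.where(m[:,276])[0][lambda:0] if 0 else max(np.where(m[:200,276])[0]))];print('tip row',e,(ray((276,e[0]+.5),.092,I)[0]-tip)@a*1000)
# block top face
t=P[(P[...,2]>.097)&(P[...,2]<.12)&((P@n-tip@n).__abs__()<.03)&((P@a-tip@a)<-.025)]
r_=cv2.minAreaRect((t[:,:2]*1000).astype(np.float32));print(r_,t[:,2].mean());cen=np.array([*r_[0],0])/1000-tip;print('block cen along',cen@a*1000,'lat',cen@n*1000)
jigpos()
```

```text
head 67.13087225726267 lat at tip -0.2140513904277543 lat far -0.3714694878588329 s 0.06531815951991835
[154 154 154 154 153 152 141 118  93  83  82  86  90  95 101 105 112 117
 124 129 134 139 142 147 151 158 163 168 168 167 166 164 163 161 157 150
 146 148 150 153 154 158]
tip row [175] -0.09683945614447316
((400.02960205078125, 32.097652435302734), (45.427494049072266, 59.922210693359375), 67.02351379394531) 0.10580329849713677
block cen along -54.382763986302294 lat 0.028242540687336986
along(from tip) -55.48 lat -3.06 z 77.1 F along 0.05 lat -0.13 z -0.76 w 0.0334 t 7.05
```

>>> send_rows(commands=[0,-0.058,-0.014,0,0.1,-0.058,-0.014,0,0.3,-0.058,-0.014,0,0.5,-0.058,-0.014,0,0.5,-0.058,-0.014,0,0.5,-0.058,-0.014,0,0.5,-0.058,-0.014,0])

```text
time_s: 7.75
position: [0.4087, 0.0545, 0.0773]
orientation: [-2.617, -1.738, 0.0]
force: [0.0, 0.9, -0.0]
gripper_width: 0.033
gripper_force: 60.2
```

Run:
```python
from h import *
jigpos();go(tip-a*.003-.0002*n+[0,0,.0778],np.radians(67.2))
```

```text
along(from tip) -30.41 lat 0.72 z 77.25 F along 0.8 lat 0.31 z -0.02 w 0.033 t 7.75
pos [0.4087 0.0545 0.0773] head 67.16 q6 1.9 F [ 0.03  0.85 -0.02] t 7.75
row [ 0.548  0.017 -0.011] -0.001
```

```bash
cat >> h.py <<'E'
def serv(k=4,rows=(5,110)):
    "average pose, and spindle line seen in the tool frame (independent of arm pose noise)"
    A=[];B=[]
    for _ in range(k):
        s,p,M=state();I=info('wrist');pic,d=cams.grab_frame('wrist');A.append([(p-tip)@a*1e3,(p-tip)@n*1e3,p[2]*1e3,np.degrees(np.arctan2(M[1,0],M[0,0]))])
        P=cloud('wrist',d,I);m=(P[...,2]>.08)&(P[...,2]<.098)
        L=[((lambda u:(u.min()+u.max())/2)(np.where(m[v,240:325])[0]+240),v) for v in range(*rows) if 20<m[v,240:325].sum()<40]
        if len(L)<10: continue
        X=(ray(L,.09,I)-p)@M;f=np.polyfit(X[:,0],X[:,1],1);B.append([f[1]*1e3,np.degrees(np.arctan(f[0])),len(L)])
    print('avg along,lat,z,head',np.mean(A,0).round(2),'sd',np.std(A,0).round(2));
    if B:print('spindle in tool: y0 mm, slope deg',np.mean(B,0).round(2),np.std(B,0).round(2))
    jigpos()
E
python3 - <<'E'
from h import *
serv()
E
```

```text
avg along,lat,z,head [-30.53   0.66  77.27  67.14] sd [0.08 0.05 0.02 0.02]
spindle in tool: y0 mm, slope deg [ 8.70e-01 -8.00e-02  1.05e+02] [0.07 0.06 0.  ]
along(from tip) -30.63 lat 0.61 z 77.3 F along 0.2 lat 0.63 z -0.43 w 0.0334 t 7.95
```

>>> send_rows(commands=[0,0.017,-0.01,0,0.05,0.017,-0.01,0,0.15,0.017,-0.01,0,0.25,0.017,-0.01,0,0.35,0.017,-0.01,0,0.45,0.017,-0.01,0,0.55,0.017,-0.01,0,0.55,0.017,-0.01,0])

```text
time_s: 8.75
position: [0.4205, 0.08, 0.0778]
orientation: [-2.617, -1.738, -0.0]
force: [1.0, 0.2, -1.4]
gripper_width: 0.0329
gripper_force: 60.2
```

Run:
```python
from h import *
serv(2)
```

```text
avg along,lat,z,head [-2.48 -0.29 77.77 67.18] sd [0.15 0.04 0.01 0.  ]
spindle in tool: y0 mm, slope deg [ 3.0e-02 -1.1e-01  6.1e+01] [0.16 0.08 0.  ]
along(from tip) -2.82 lat -0.24 z 77.77 F along 0.29 lat -0.21 z -1.81 w 0.0331 t 8.85
```

>>> send_rows(commands=[0.1,0,0,0,0.3,0,0,0,0.5,0,0,0,0.7,0,0,0,0.9,0,0,0,1.1,0,0,0,1.25,0,0,0,1.35,0,0,0,1.4,0,0,0,1.4,0,0,0])

```text
time_s: 9.85
position: [0.4474, 0.1441, 0.0778]
orientation: [2.617, 1.737, -0.0]
force: [-0.9, 0.1, -1.8]
gripper_width: 0.0329
gripper_force: 60.2
```

Run:
```python
from h import *
serv(2)
```

```text
avg along,lat,z,head [67.1  -0.43 77.76 67.15] sd [0.11 0.01 0.01 0.  ]
along(from tip) 66.84 lat -0.41 z 77.79 F along -0.44 lat -0.62 z -0.79 w 0.0333 t 9.95
```

>>> send_rows(commands=[0.04,0,0,0,0.08,0,0,0,0.11,0,0,0,0.12,0,0,0,0.12,0,0,0])

```text
time_s: 10.45
position: [0.4497, 0.1495, 0.0778]
orientation: [-2.618, -1.737, 0.0]
force: [-0.7, -0.1, -1.7]
gripper_width: 0.0332
gripper_force: 60.2
```

>>> send_rows(commands=[0.01,0,0,0,0.02,0,0,0,0.02,0,0,0])

```text
time_s: 10.75
position: [0.4502, 0.1504, 0.0778]
orientation: [2.618, 1.737, 0.0]
force: [-0.3, -0.4, -0.8]
gripper_width: 0.0331
gripper_force: 60.2
```

Run:
```python
from h import *
jigpos()
```

```text
along(from tip) 74.1 lat -0.51 z 77.83 F along -0.52 lat 0.09 z -0.78 w 0.0331 t 10.75
```

>>> send_rows(commands=[0.01,0,0,0,0.01,0,0,0])

```text
time_s: 10.95
position: [0.4503, 0.1508, 0.0778]
orientation: [2.618, 1.737, -0.0]
force: [0.3, 0.5, -0.9]
gripper_width: 0.0332
gripper_force: 60.2
```

>>> send_rows(commands=[0.01,0,0,0,0.01,0,0,0])

```text
time_s: 11.15
position: [0.4504, 0.151, 0.0778]
orientation: [2.617, 1.737, -0.001]
force: [-0.8, -3.7, -0.4]
gripper_width: 0.0332
gripper_force: 60.3
```

Run:
```python
from h import *
jigpos()
```

```text
along(from tip) 74.74 lat -0.49 z 77.83 F along -3.7 lat -0.65 z -0.43 w 0.0332 t 11.15
```

Contact with the collar at the predicted place, 3.7 N. Release and rise.

>>> send_rows(commands=[0,0,0,0,0,0,0,0,0,0,0,0,0,0,0,0,0,0,-0.3,0,0,0,-1,0,0,0,-2,0,0,0,-2.4,0,0,0,-2.4,0], fingers=1)

```text
time_s: 12.05
position: [0.452, 0.1516, 0.201]
orientation: [2.616, 1.736, 0.008]
force: [0.5, -0.1, -0.8]
gripper_width: 0.0853
gripper_force: 0.0
```

Run:
```python
from h import *
jigpos();go([.561,-.3075,.1],np.radians(67.3));go([.561,-.3075,.007],np.radians(67.3))
```

```text
along(from tip) 75.91 lat -1.73 z 200.95 F along 0.09 lat -0.53 z -0.77 w 0.0853 t 12.05
pos [0.452  0.1516 0.201 ] head 67.14 q6 2.12 F [ 0.52 -0.13 -0.77] t 12.05
row [-7.621  5.565  2.022] -0.003
pos [0.452  0.1516 0.201 ] head 67.14 q6 2.12 F [ 0.52 -0.13 -0.77] t 12.05
row [-7.626  5.556  3.882] -0.003
```

>>> send_rows(commands=[-7.62,5.56,1.6,0,-7.62,5.56,1.6,0,-7.62,5.56,1.6,0,-7.62,5.56,1.6,0,-7.62,5.56,1.6,0,-7.62,5.56,1.6,0,-7.62,5.56,1.6,0,-7.62,5.56,1.6,0,-7.62,5.56,2,0,-7.62,5.56,2,0])

```text
time_s: 13.05
position: [0.5582, -0.3105, 0.0951]
orientation: [-2.618, -1.734, 0.001]
force: [-0.3, 0.7, -0.9]
gripper_width: 0.0852
gripper_force: 0.0
```

```bash
cat >> h.py <<'E'
def top(z,c,R_=.045):
    I=info('wrist');p,d=cams.grab_frame('wrist');P=cloud('wrist',d,I).reshape(-1,3)
    t=P[(abs(P[:,2]-z)<.004)&(np.linalg.norm(P[:,:2]-c,axis=1)<R_)]
    print(len(t),cv2.minAreaRect((t[:,:2]*1000).astype(np.float32)),t[:,2].mean())
E
python3 - <<'E'
from h import *
top(.034,[.561,-.3075],.035)
go([.561,-.3075,.007],np.radians(67.3))
E
```

```text
1528 ((560.8355102539062, -307.412109375), (26.871252059936523, 33.88564682006836), 66.68187713623047) 0.033638281816071876
pos [ 0.5583 -0.3137  0.0926] head 66.93 q6 1.33 F [-0.16 -1.47 -1.67] t 13.1
row [0.135 0.007 1.711] -0.006
```

>>> send_rows(commands=[0.13,0,0.4,0,0.13,0,0.7,0,0.13,0,0.8,0,0.13,0,0.8,0])

```text
time_s: 13.5
position: [0.5606, -0.3011, 0.0565]
orientation: [-2.616, -1.736, 0.001]
force: [-0.2, 0.2, -0.9]
gripper_width: 0.0854
gripper_force: 0.0
```

Run:
```python
from h import *
top(.034,[.561,-.3075],.035)
go([.5608,-.3074,.007],np.radians(67.))
```

```text
2074 ((560.9396362304688, -307.3830871582031), (27.67357635498047, 33.99216079711914), 67.53028869628906) 0.03359787486648959
pos [ 0.5611 -0.3015  0.0576] head 67.15 q6 1.34 F [0.56 0.11 0.88] t 13.55
row [-0.111  0.042  1.011] 0.003
```

>>> send_rows(commands=[-0.11,0.042,0,0,-0.11,0.042,0.4,0,-0.11,0.042,0.8,0,-0.11,0.042,1,0,-0.11,0.042,1,0])

```text
time_s: 14.05
position: [0.5605, -0.3076, 0.0071]
orientation: [-2.616, -1.736, 0.001]
force: [0.1, 0.3, 0.1]
gripper_width: 0.0853
gripper_force: 0.0
```

>>> send_rows(commands=[0,0,0,0,0,0,0,0,0,0,0,0,0,0,0,0,0,0,0,0,0,0,0,0,0,0,0,0], fingers=-1)

```text
time_s: 14.75
position: [0.5615, -0.308, 0.0088]
orientation: [2.616, 1.736, 0.001]
force: [-0.2, -0.5, 6.6]
gripper_width: 0.0329
gripper_force: 60.4
```

Run:
```python
from h import *
go([.5608,-.3074,.007],np.radians(67.2))
go([.5608,-.3074,.15],np.radians(67.2))
go(tip-a*.05+[0,0,.15],np.radians(67.2))
```

```text
pos [ 0.5615 -0.308   0.0088] head 67.14 q6 1.34 F [-0.22 -0.48  6.59] t 14.75
row [ 0.006 -0.018  0.036] -0.001
pos [ 0.5615 -0.308   0.0088] head 67.14 q6 1.34 F [-0.22 -0.48  6.59] t 14.75
row [ 0.005 -0.013 -2.824] -0.001
pos [ 0.5615 -0.308   0.0088] head 67.14 q6 1.34 F [-0.22 -0.48  6.59] t 14.75
row [ 5.1   -5.613 -2.835] -0.001
```

>>> send_rows(commands=[0,0,-0.4,0,0,0,-1.2,0,0,0,-2,0,5.1,-5.61,-2.84,0,5.1,-5.61,-2.84,0,5.1,-5.61,-2.84,0,5.1,-5.61,-2.84,0,5.1,-5.61,-2.84,0,5.1,-5.61,-2.84,0,5.1,-5.61,-2.84,0])

```text
time_s: 15.75
position: [0.4135, 0.0094, 0.1467]
orientation: [2.618, 1.736, 0.001]
force: [0.6, 1.7, 0.3]
gripper_width: 0.0329
gripper_force: 59.9
```

>>> send_rows(commands=[0,0,0.2,0,0,0,0.8,0,0,0,1.2,0,0,0,1.38,0,0,0,1.38,0,0,0,1.38,0])

```text
time_s: 16.35
position: [0.4152, 0.0076, 0.0779]
orientation: [2.618, 1.736, 0.0]
force: [-0.2, 0.7, 0.0]
gripper_width: 0.0329
gripper_force: 59.9
```

Run:
```python
from h import *
serv(2)
```

```text
avg along,lat,z,head [-71.07 -23.5   78.01  67.12] sd [0.04 0.1  0.11 0.  ]
along(from tip) -71.03 lat -23.58 z 78.17 F along -0.44 lat -0.15 z -0.34 w 0.0332 t 16.45
```

>>> send_rows(commands=[0,-0.466,-0.06,0,0.3,-0.466,-0.06,0,0.6,-0.466,-0.06,0,0.8,-0.466,-0.06,0,0.8,-0.466,-0.06,0,0.8,-0.466,-0.06,0,0.8,-0.466,-0.06,0])

```text
time_s: 17.15
position: [0.4086, 0.0535, 0.0804]
orientation: [-2.618, -1.737, 0.0]
force: [1.1, 1.0, -0.4]
gripper_width: 0.0332
gripper_force: 59.9
```

Run:
```python
from h import *
p,d=cams.grab_frame('wrist');cv2.imwrite('pics/w5.png',p[:,:,::-1])
serv(2)
```

```text
avg along,lat,z,head [-31.35   0.32  80.37  67.11] sd [0.   0.01 0.01 0.  ]
along(from tip) -31.31 lat 0.28 z 80.38 F along -1.02 lat 0.57 z -0.17 w 0.0332 t 17.3
```

View pics/w5.png

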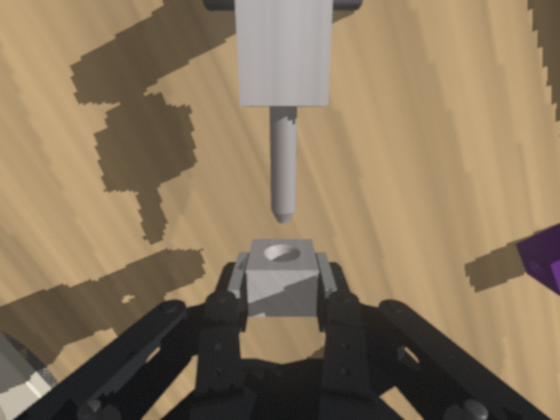

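The long block sits against the collar. The tip at (284,215) lines up with the short block's bore at (283,250).

>>> send_rows(commands=[0,0.012,-0.012,0,0,0.012,-0.012,0,0.15,0.012,-0.012,0,0.3,0.012,-0.012,0,0.4,0.012,-0.012,0,0.5,0.012,-0.012,0,0.6,0.012,-0.012,0,0.6,0.012,-0.012,0])

```text
time_s: 18.1
position: [0.4212, 0.0818, 0.0809]
orientation: [-2.617, -1.738, -0.0]
force: [0.2, -0.0, -1.2]
gripper_width: 0.033
gripper_force: 59.9
```

Run:
```python
from h import *
serv(2,(105,160))
```

```text
avg along,lat,z,head [-0.47 -0.27 80.91 67.18] sd [0.15 0.04 0.02 0.  ]
along(from tip) -0.83 lat -0.22 z 80.91 F along -0.31 lat -0.92 z -0.26 w 0.033 t 18.2
```

Clean. Advance to just short of contact (about 41.2 mm to go).

>>> send_rows(commands=[0.1,0,0,0,0.25,0,0,0,0.4,0,0,0,0.55,0,0,0,0.68,0,0,0,0.76,0,0,0,0.79,0,0,0,0.79,0,0,0])

```text
time_s: 19.0
position: [0.4363, 0.1178, 0.0809]
orientation: [-2.617, -1.738, 0.0]
force: [0.1, -0.4, -0.4]
gripper_width: 0.033
gripper_force: 59.9
```

>>> send_rows(commands=[0.01,0,0,0,0.02,0,0,0,0.02,0,0,0])

```text
time_s: 19.3
position: [0.4367, 0.1185, 0.081]
orientation: [2.618, 1.737, 0.0]
force: [-0.4, 0.0, -1.0]
gripper_width: 0.0332
gripper_force: 59.9
```

Run:
```python
from h import *
jigpos()
```

```text
along(from tip) 39.45 lat -0.44 z 80.99 F along -0.11 lat 0.35 z -1.02 w 0.0332 t 19.3
```

>>> send_rows(commands=[0.01,0,0,0,0.01,0,0,0])

```text
time_s: 19.5
position: [0.437, 0.119, 0.081]
orientation: [2.618, 1.737, 0.0]
force: [-0.3, -0.9, 0.1]
gripper_width: 0.0329
gripper_force: 59.9
```

>>> send_rows(commands=[0.01,0,0,0,0.01,0,0,0])

```text
time_s: 19.7
position: [0.437, 0.1193, 0.081]
orientation: [2.618, 1.737, -0.001]
force: [-0.7, -1.1, -0.3]
gripper_width: 0.0328
gripper_force: 59.9
```

>>> send_rows(commands=[0.01,0,0,0,0.01,0,0,0])

```text
time_s: 19.9
position: [0.437, 0.1194, 0.0809]
orientation: [2.617, 1.736, -0.002]
force: [-2.0, -5.0, 1.1]
gripper_width: 0.033
gripper_force: 60.0
```

>>> send_rows(commands=[0,0,0,0,0,0,0,0,0,0,0,0,0,0,0,0,0,0,-0.3,0,0,0,-1,0,0,0,-1.8,0,0,0,-1.8,0,0,0,-1.8,0], fingers=1)

```text
time_s: 20.8
position: [0.4378, 0.1201, 0.1716]
orientation: [2.617, 1.737, 0.003]
force: [-0.1, 1.0, -0.7]
gripper_width: 0.0858
gripper_force: 0.0
```

Run:
```python
from h import *
p,d=cams.grab_frame('wrist');cv2.imwrite('pics/w6.png',p[:,:,::-1])
jigpos();go([.4324,-.1055,.09],np.radians(110.7))
```

```text
along(from tip) 41.02 lat -0.24 z 170.71 F along -0.42 lat 0.06 z 0.64 w 0.0856 t 20.85
pos [0.4371 0.12   0.1707] head 67.15 q6 2.05 F [-0.21 -0.36  0.64] t 20.85
row [-4.193  1.664  1.614] -0.76
```

View pics/w6.png

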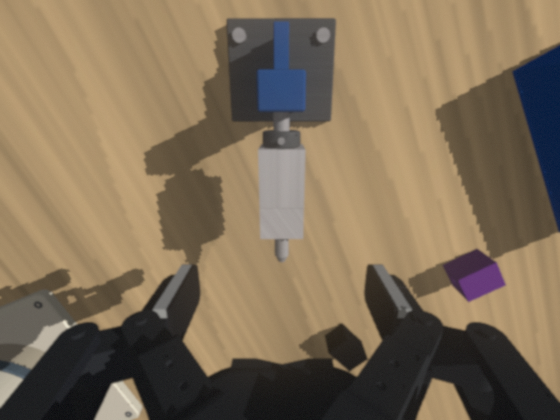

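Both blocks sit flush at the collar, from (282,147) to (281,238). Now the cap, at (346,345).

>>> send_rows(commands=[-4.19,1.66,0.6,-0.76,-4.19,1.66,0.6,-0.76,-4.19,1.66,0.6,-0.76,-4.19,1.66,0.6,-0.76,-4.19,1.66,0.6,-0.76,-4.19,1.66,0.9,-0.76,-4.19,1.66,1.2,-0.76,-4.19,1.66,1.6,-0.76,-4.19,1.66,1.6,-0.76,-4.19,1.66,1.6,-0.76])

```text
time_s: 21.85
position: [0.4318, -0.105, 0.0905]
orientation: [-1.785, -2.582, 0.001]
force: [-1.0, -0.1, 1.3]
gripper_width: 0.0856
gripper_force: 0.0
```

Run:
```python
from h import *
top(.030,[.4324,-.1055],.035)
go([.4324,-.1055,.006],np.radians(110.7))
```

```text
2113 ((433.0399475097656, -107.00769805908203), (30.022050857543945, 45.70298767089844), 20.39871597290039) 0.029627585046913516
pos [ 0.4324 -0.1052  0.0911] head 110.7 q6 0.78 F [ 0.23 -0.73 -0.17] t 21.9
row [-7.000e-03 -1.000e-03  1.702e+00] -0.0
```

>>> send_rows(commands=[0,0,0.4,0,0,0,0.9,0,0,0,1.4,0,0,0,1.66,0,0,0,1.68,0,0,0,1.68,0])

```text
time_s: 22.5
position: [0.4329, -0.1053, 0.0076]
orientation: [1.786, 2.584, 0.0]
force: [0.6, -0.7, 0.5]
gripper_width: 0.0858
gripper_force: 0.0
```

>>> send_rows(commands=[0,0,0,0,0,0,0,0,0,0,0,0,0,0,0,0,0,0,0,0,0,0,0,0,0,0,0,0], fingers=-1)

```text
time_s: 23.2
position: [0.4327, -0.1055, 0.0076]
orientation: [1.786, 2.583, 0.0]
force: [-1.0, 0.6, 7.0]
gripper_width: 0.0289
gripper_force: 59.5
```

Run:
```python
from h import *
go(tip-a*.055-.0003*n+[0,0,.15],np.radians(67.2))
I=info('wrist');p,d=cams.grab_frame('wrist');np.savez('w7.npz',p=p,P=cloud('wrist',d,I))
top(.030,[.4324,-.1055],.035);jigpos()
```

```text
pos [ 0.4327 -0.1055  0.0076] head 110.68 q6 0.78 F [-1.04  0.58  7.03] t 23.2
row [ 2.79   0.358 -2.85 ] 0.759
5254 ((433.0410461425781, -105.2733383178711), (50.92803955078125, 50.34619903564453), 67.13111877441406) 0.02964515810932976
along(from tip) -168.63 lat -83.32 z 7.59 F along -0.44 lat 1.07 z 7.2 w 0.0289 t 23.3
```

>>> send_rows(commands=[0,0,-0.4,0,0,0,-1.2,0,0,0,-2,0,2.79,0.36,-2.85,0.76,2.79,0.36,-2.85,0.76,2.79,0.36,-2.85,0.76,2.79,0.36,-2.85,0.76,2.79,0.36,-2.85,0.76,2.79,0.36,-2.85,0.76,2.79,0.36,-2.85,0.76])

```text
time_s: 24.3
position: [0.3998, 0.0318, 0.1496]
orientation: [2.618, 1.737, 0.0]
force: [0.7, -0.2, -1.3]
gripper_width: 0.0288
gripper_force: 59.2
```

Run:
```python
from h import *
jigpos();go(tip-a*.055-.0003*n+[0,0,.0822],np.radians(67.2))
```

```text
along(from tip) -54.76 lat 0.08 z 149.64 F along 0.08 lat -0.69 z -1.28 w 0.0288 t 24.3
pos [0.3998 0.0318 0.1496] head 67.13 q6 1.84 F [ 0.67 -0.19 -1.28] t 24.3
row [-0.005  0.007  1.349] -0.001
```

>>> send_rows(commands=[0,0.007,0.4,0,0,0.007,0.9,0,0,0.007,1.25,0,0,0.007,1.35,0,0,0.007,1.35,0,0,0.007,1.35,0])

```text
time_s: 24.9
position: [0.4008, 0.0313, 0.0827]
orientation: [2.617, 1.738, 0.001]
force: [0.0, 0.1, -0.3]
gripper_width: 0.0288
gripper_force: 59.2
```

Run:
```python
from h import *
I=info('wrist');p,d=cams.grab_frame('wrist');P=cloud('wrist',d,I);cv2.imwrite('pics/w8.png',p[:,:,::-1])
m=(P[...,2]>.08)&(P[...,2]<.098)
for v in range(150,250,4):
    u=np.where(m[v,230:340])[0]+230
    if len(u): print(v,u.min(),u.max(),P[v,u,2].mean().round(3),end='|')
serv(2,(140,168))
```

```text
150 267 292 0.094|154 267 292 0.095|158 267 292 0.094|162 268 291 0.094|166 270 289 0.093|170 272 287 0.093|174 277 282 0.092|230 262 307 0.08|234 253 309 0.084|238 253 310 0.088|242 252 311 0.091|246 263 310 0.097|avg along,lat,z,head [-54.81  -1.08  82.79  67.16] sd [0.02 0.02 0.01 0.  ]
spindle in tool: y0 mm, slope deg [-1.05  0.13 25.  ] [0.02 0.   0.  ]
along(from tip) -54.81 lat -1.0 z 82.71 F along 0.03 lat 0.77 z -0.58 w 0.0293 t 25.05
```

View pics/w8.png

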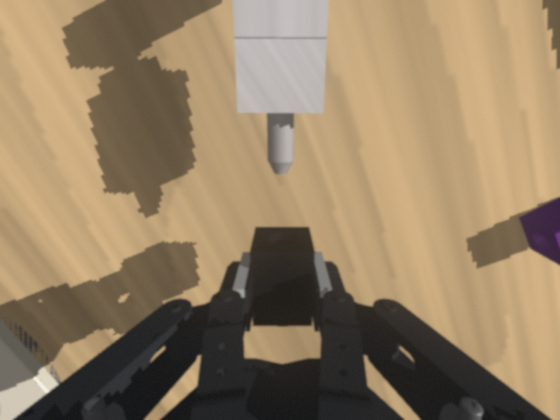

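Tip at (281,170), cap centred in the fingers at (282,260). Correct sideways by 0.9 mm and move up close.

>>> send_rows(commands=[0,-0.018,0.01,0,0.15,-0.018,0.01,0,0.35,-0.018,0.01,0,0.5,-0.018,0.01,0,0.6,-0.018,0.01,0,0.6,-0.018,0.01,0,0.6,-0.018,0.01,0])

```text
time_s: 25.75
position: [0.4111, 0.0596, 0.0814]
orientation: [-2.617, -1.738, 0.0]
force: [-0.8, -0.2, -0.1]
gripper_width: 0.0288
gripper_force: 59.2
```

Run:
```python
from h import *
I=info('wrist');p,d=cams.grab_frame('wrist');P=cloud('wrist',d,I);m=(P[...,2]>.08)&(P[...,2]<.098)
for v in range(180,250,4):
    u=np.where(m[v,230:340])[0]+230
    if len(u): print(v,u.min(),u.max(),P[v,u,2].mean().round(3),end='|')
serv(2,(188,215))
```

```text
188 271 295 0.094|192 271 295 0.095|196 271 295 0.094|200 271 295 0.094|204 271 295 0.095|208 271 295 0.095|212 271 295 0.094|216 271 295 0.094|220 271 295 0.094|224 273 293 0.095|228 275 291 0.094|232 254 309 0.084|236 253 310 0.085|240 252 311 0.088|244 251 312 0.093|avg along,lat,z,head [-24.98   0.45  81.39  67.15] sd [0.06 0.   0.   0.01]
spindle in tool: y0 mm, slope deg [ 0.42  0.39 27.  ] [0.42 0.58 0.  ]
along(from tip) -25.07 lat 0.38 z 81.44 F along -0.28 lat 0.05 z -0.84 w 0.0287 t 25.9
```

>>> send_rows(commands=[0,0.012,-0.014,0,0,0.012,-0.014,0,0,0.012,-0.014,0])

```text
time_s: 26.2
position: [0.4117, 0.059, 0.0822]
orientation: [2.618, 1.737, 0.0]
force: [0.3, 0.7, -1.9]
gripper_width: 0.0288
gripper_force: 59.2
```

Run:
```python
from h import *
serv(2,(184,218))
```

```text
avg along,lat,z,head [-25.02  -0.33  82.2   67.13] sd [0.01 0.02 0.01 0.  ]
spindle in tool: y0 mm, slope deg [ 0.4  -0.82 31.  ] [0.2  0.25 0.  ]
along(from tip) -24.99 lat -0.28 z 82.17 F along -0.03 lat 0.81 z 0.55 w 0.029 t 26.3
```

>>> send_rows(commands=[0.06,0,0,0,0.12,0,0,0,0.18,0,0,0,0.24,0,0,0,0.28,0,0,0,0.28,0,0,0])

```text
time_s: 26.9
position: [0.4172, 0.0724, 0.0821]
orientation: [-2.617, -1.738, 0.0]
force: [-1.4, -0.3, -0.5]
gripper_width: 0.0289
gripper_force: 59.2
```

Run:
```python
from h import *
serv(2,(184,218))
```

```text
avg along,lat,z,head [-10.69  -0.25  82.11  67.16] sd [0.08 0.01 0.01 0.  ]
along(from tip) -10.88 lat -0.26 z 82.14 F along -0.86 lat 0.03 z -0.75 w 0.0287 t 27.0
```

>>> send_rows(commands=[0.03,0,0,0,0.06,0,0,0,0.08,0,0,0,0.08,0,0,0])

```text
time_s: 27.4
position: [0.4185, 0.0757, 0.082]
orientation: [-2.618, -1.737, 0.001]
force: [-0.1, 0.4, -2.3]
gripper_width: 0.0292
gripper_force: 59.3
```

>>> send_rows(commands=[0.03,0,0,0,0.06,0,0,0,0.08,0,0,0,0.08,0,0,0])

```text
time_s: 27.8
position: [0.4203, 0.0798, 0.0821]
orientation: [-2.617, -1.737, -0.001]
force: [0.1, 0.7, -3.7]
gripper_width: 0.0289
gripper_force: 59.4
```

Run:
```python
from h import *
jigpos()
```

```text
along(from tip) -2.56 lat -0.19 z 82.06 F along 0.69 lat 0.24 z -3.75 w 0.0289 t 27.8
```

>>> send_rows(commands=[0.02,0,0,0,0.04,0,0,0,0.06,0,0,0])

```text
time_s: 28.1
position: [0.4213, 0.0822, 0.0821]
orientation: [2.618, 1.737, -0.0]
force: [0.2, -0.9, -3.9]
gripper_width: 0.029
gripper_force: 59.4
```

>>> send_rows(commands=[0.02,0,0,0,0.04,0,0,0,0.04,0,0,0])

```text
time_s: 28.4
position: [0.4223, 0.0843, 0.0822]
orientation: [-2.617, -1.737, -0.001]
force: [-1.0, 0.2, -3.8]
gripper_width: 0.0289
gripper_force: 59.4
```

Run:
```python
from h import *
jigpos()
```

```text
along(from tip) 2.39 lat -0.28 z 82.17 F along -0.21 lat 0.99 z -3.84 w 0.0289 t 28.4
```

Run:
```python
from h import *
I=info('wrist');p,d=cams.grab_frame('wrist');cv2.imwrite('pics/w9.png',cv2.resize(p[150:350,180:380,::-1],None,fx=3,fy=3,interpolation=cv2.INTER_CUBIC))
jigpos()
```

```text
along(from tip) 2.42 lat -0.32 z 82.2 F along 0.0 lat 0.42 z -4.43 w 0.029 t 28.45
```

View pics/w9.png

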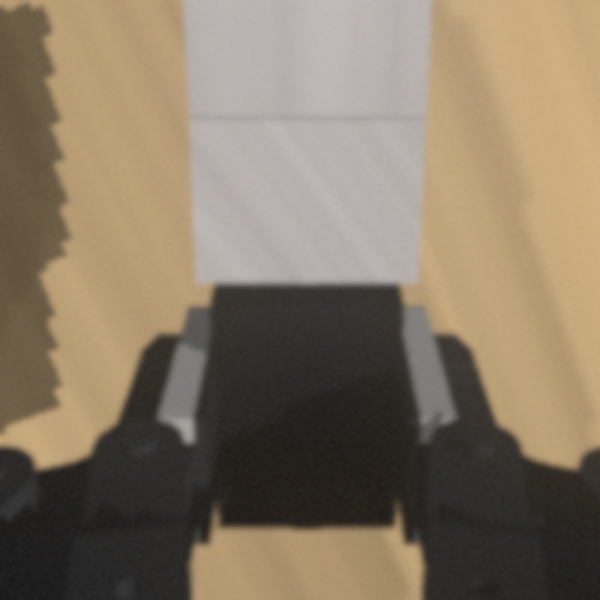

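The cap hasn't slipped in the fingers (back edge still at row 325) and is only millimetres from the short block. Creep on.

>>> send_rows(commands=[0.02,0,0,0,0.04,0,0,0,0.06,0,0,0])

```text
time_s: 28.75
position: [0.4233, 0.0868, 0.0821]
orientation: [2.618, 1.737, -0.0]
force: [-1.0, -1.8, -3.7]
gripper_width: 0.0291
gripper_force: 59.4
```

>>> send_rows(commands=[0.01,0,0,0,0.02,0,0,0])

```text
time_s: 28.95
position: [0.4237, 0.0877, 0.0822]
orientation: [2.618, 1.737, -0.0]
force: [-0.9, -1.9, -4.7]
gripper_width: 0.0286
gripper_force: 59.4
```

>>> send_rows(commands=[0.01,0,0,0,0.01,0,0,0])

```text
time_s: 29.15
position: [0.4239, 0.0881, 0.0821]
orientation: [2.618, 1.737, -0.0]
force: [-0.6, -3.0, -4.1]
gripper_width: 0.0288
gripper_force: 59.4
```

Run:
```python
from h import *
jigpos()
```

```text
along(from tip) 6.48 lat -0.33 z 82.15 F along -3.02 lat -0.57 z -4.13 w 0.0288 t 29.15
```

>>> send_rows(commands=[0.01,0,0,0,0.01,0,0,0])

```text
time_s: 29.35
position: [0.4239, 0.0881, 0.0821]
orientation: [2.617, 1.736, -0.002]
force: [-1.8, -5.3, -3.2]
gripper_width: 0.0288
gripper_force: 59.5
```

>>> send_rows(commands=[0.01,0,0,0,0.01,0,0,0])

```text
time_s: 29.55
position: [0.4239, 0.0881, 0.0821]
orientation: [2.617, 1.736, -0.003]
force: [-3.1, -9.0, -2.1]
gripper_width: 0.0287
gripper_force: 59.6
```

Run:
```python
from h import *
jigpos()
```

```text
along(from tip) 6.52 lat -0.29 z 82.13 F along -9.46 lat -0.65 z -2.13 w 0.0287 t 29.55
```

>>> send_rows(commands=[0.01,0,0,0,0.01,0,0,0])

```text
time_s: 29.75
position: [0.4239, 0.0882, 0.0821]
orientation: [2.617, 1.735, -0.005]
force: [-5.2, -11.8, -2.0]
gripper_width: 0.0292
gripper_force: 59.7
```

>>> send_rows(commands=[0.01,0,0,0,0.01,0,0,0,0.01,0,0,0])

```text
time_s: 30.05
position: [0.4238, 0.0882, 0.0821]
orientation: [2.616, 1.734, -0.006]
force: [-6.1, -15.7, 0.3]
gripper_width: 0.0289
gripper_force: 59.8
```

Run:
```python
from h import *
jigpos()
```

```text
along(from tip) 6.54 lat -0.26 z 82.12 F along -16.86 lat -0.46 z 0.29 w 0.0289 t 30.05
```

>>> send_rows(commands=[0.005,0,0,0,0.005,0,0,0,0.005,0,0,0,0.005,0,0,0,0.005,0,0,0,0.005,0,0,0,0.005,0,0,0])

```text
time_s: 30.75
position: [0.4239, 0.0882, 0.0821]
orientation: [2.616, 1.734, -0.007]
force: [-5.5, -15.8, -0.7]
gripper_width: 0.0291
gripper_force: 59.9
```

>>> send_rows(commands=[0,0,0,0,0,0,0,0,0,0,0,0,0,0,0,0,0,0,0,0,0,0,0,0,0,0,0,0,0,0,0,0])

```text
time_s: 31.55
position: [0.4238, 0.0882, 0.0821]
orientation: [2.616, 1.734, -0.007]
force: [-6.9, -16.1, 1.3]
gripper_width: 0.029
gripper_force: 59.9
```

Run:
```python
from h import *
jigpos()
```

```text
along(from tip) 6.54 lat -0.27 z 82.12 F along -17.47 lat 0.12 z 1.3 w 0.029 t 31.55
```

>>> send_rows(commands=[0.007,0,0,0,0.007,0,0,0,0.007,0,0,0])

```text
time_s: 31.85
position: [0.4238, 0.0882, 0.0821]
orientation: [2.616, 1.733, -0.008]
force: [-7.1, -19.1, 1.3]
gripper_width: 0.0287
gripper_force: 60.0
```

>>> send_rows(commands=[0,0,0,0,0,0,0,0,0,0,0,0,0,0,0,0,0,0,0,0,0,0,0,0,0,0,0,0,0,0,0,0,0,0,0,0,0,0,0,0])

```text
time_s: 32.85
position: [0.4238, 0.0882, 0.0821]
orientation: [2.616, 1.733, -0.008]
force: [-5.6, -18.4, 1.2]
gripper_width: 0.029
gripper_force: 60.0
```

Run:
```python
from h import *
jigpos()
```

```text
along(from tip) 6.53 lat -0.26 z 82.12 F along -19.1 lat -1.92 z 1.17 w 0.029 t 32.85
```

>>> send_rows(commands=[-0.02,0,0,0,-0.035,0,0,0,-0.035,0,0,0])

```text
time_s: 33.15
position: [0.4239, 0.0881, 0.0821]
orientation: [2.617, 1.736, -0.002]
force: [-3.0, -8.1, -3.5]
gripper_width: 0.0288
gripper_force: 59.6
```

>>> send_rows(commands=[0,0,0,0,0,0,0,0,0,0,0,0,0,0,0,0,0,0,0,0,0,0,-0.4,0,0,0,-1,0,0,0,-1.8,0,0,0,-1.8,0,0,0,-1.8,0], fingers=1)

```text
time_s: 34.15
position: [0.4247, 0.089, 0.1727]
orientation: [2.617, 1.737, 0.003]
force: [0.3, -0.2, 0.4]
gripper_width: 0.0856
gripper_force: 0.0
```

Run:
```python
from h import *
jigpos()
I=info('wrist');p,d=cams.grab_frame('wrist');cv2.imwrite('pics/w10.png',cv2.resize(p[:260,150:410,::-1],None,fx=2.3,fy=2.3,interpolation=cv2.INTER_CUBIC))
g=cv2.cvtColor(p,cv2.COLOR_RGB2GRAY)
P=cloud('wrist',d,I);m=P[...,2]>.09
u=279
print([(v,g[v,u],round(float((P[v,u]-tip)@a*1000),1),round(float(P[v,u,2]),3)) for v in range(60,200,3)])
```

```text
along(from tip) 7.66 lat -0.69 z 172.73 F along -0.06 lat -0.36 z 0.36 w 0.0856 t 34.15
[(60, np.uint8(70), 122.8, 0.095), (63, np.uint8(77), 120.7, 0.097), (66, np.uint8(77), 119.1, 0.095), (69, np.uint8(84), 117.2, 0.095), (72, np.uint8(115), 115.3, 0.095), (75, np.uint8(117), 113.5, 0.094), (78, np.uint8(114), 111.3, 0.097), (81, np.uint8(80), 108.9, 0.103), (84, np.uint8(82), 107.0, 0.104), (87, np.uint8(127), 104.8, 0.108), (90, np.uint8(128), 102.9, 0.109), (93, np.uint8(84), 101.2, 0.106), (96, np.uint8(72), 99.5, 0.103), (99, np.uint8(124), 97.5, 0.104), (102, np.uint8(161), 95.6, 0.103), (105, np.uint8(161), 93.7, 0.105), (108, np.uint8(162), 91.7, 0.103), (111, np.uint8(162), 89.8, 0.105), (114, np.uint8(161), 87.8, 0.106), (117, np.uint8(160), 85.8, 0.105), (120, np.uint8(160), 83.8, 0.104), (123, np.uint8(162), 81.8, 0.104), (126, np.uint8(161), 79.8, 0.104), (129, np.uint8(160), 77.7, 0.103), (132, np.uint8(159), 75.6, 0.103), (135, np.uint8(159), 73.6, 0.103), (138, np.uint8(159), 71.6, 0.105), (141, np.uint8(159), 69.5, 0.104), (144, np.uint8(159), 67.4, 0.104), (147, np.uint8(159), 65.2, 0.104), (150, np.uint8(158), 63.2, 0.104), (153, np.uint8(158), 61.0, 0.104), (156, np.uint8(159), 58.8, 0.104), (159, np.uint8(157), 56.7, 0.105), (162, np.uint8(157), 54.4, 0.104), (165, np.uint8(157), 52.4, 0.105), (168, np.uint8(161), 49.7, 0.102), (171, np.uint8(162), 47.9, 0.105), (174, np.uint8(160), 45.6, 0.104), (177, np.uint8(157), 43.3, 0.104), (180, np.uint8(157), 41.0, 0.104), (183, np.uint8(158), 38.6, 0.104), (186, np.uint8(159), 36.1, 0.103), (189, np.uint8(158), 33.7, 0.103), (192, np.uint8(158), 31.9, 0.105), (195, np.uint8(153), 29.3, 0.104), (198, np.uint8(79), 27.1, 0.104)]
```

View pics/w10.png

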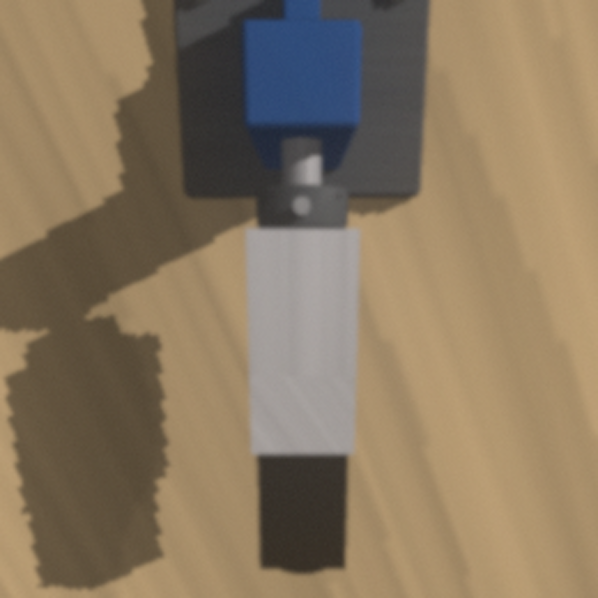

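The collar is unmoved with its front at 97.5 mm from the tip. Long block, short block and cap are stacked with no gaps, and the cap joins at about 27.7 mm. The gripper is clear, so I'm handing in.

```bash
python3 -c "
from plant import r;print(r.finish_job())"
```

```text
the job is handed in; nothing more can be done
None
```

I loaded the spindle in the order asked: long block up to the collar, then the short block, then the cap pressed home at about 20 N for over a second. The last camera view shows no gaps and the collar unmoved. The gripper is clear of everything, I kept off the bin, screwdriver and hammer, and I handed the job in at about 34 s.

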